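Lay the tools in the fitted tray and swing the keeper bar across

ROBOT

A 6-joint arm with a two-finger parallel gripper is mounted at the origin on a cart in front of the work surface, level with it; the furniture and walls round the work are solid. World frame = base frame: x ahead of the robot, y to its left, z up, the work surface at z = 0. Lengths are in mm, angles in rad, forces in N, time in s.
With the tool pointing down it reaches from about 300 to 825 mm from the base axis. Payload 5.4 kg.
Tool frame: the origin (TCP) lies at the very end of the fingers, on their centre line; the grasp point (between the pads) lies 19 mm behind it (tcp_to_grasp is the distance from the TCP to the grasp point, in mm); z points along the fingers, y is the line along which they close (so a half turn about z gives the same grasp; the last joint's range is limited). The gripper opens to 92 mm and grips with 3 to 60 N. Pads are 20 mm wide; open, the fingers measure 128 mm over their backs; the gripper's body (75 mm by 189 mm) begins 69 mm behind the grasp point.
Start: joints at [-1.353, 0.158, 1.597, -0, 1.386, -0.21], TCP at [238.525, -523.175, 214.601] pointing down, gripper open.
Joint ranges: [-2.91, 2.91], [-0.94, 2.29], [0.18, 2.7], [-1.29, 4.43], [0.17, 2.64], [-3, 3]. Speed limits (rad/s): [2.57, 2.57, 3.14, 3.14, 3.14, 3.14].

INTERFACE

Orientations are given as a unit quaternion [w, x, y, z].
In Python, from cell import get_state, grab_frame, close_job, tcp_to_grasp gives the robot as it stands.
- The arm moves only by the tool apply_moves, never from a script. Its argument "deltas" is a list that holds one entry, the list of rows, each a list of 5 numbers: the shift along the tool's x, y, z in cm, then the turn about the tool's z in rad, then the gripper's target within -1 to 1 (fully open at 1, half-way at 0, shut at -1). A call has 1 to 10 rows; each row shifts and turns the commanded pose from where the row before left it, along the tool's axes as they then stand; what a row does not reach is not made up. A row lasts 1/8 s, in which the tool goes at most 62.5 mm and 10.7 degrees, less where a joint would pass 70% of its speed; a pose out of reach is approached as far as the arm can. A call with a gripper value outside its range is refused whole. The fingers move at their own pace and stop on an object; the grip force is fixed at half the most. Time passes only in rows, so rows that do not move let the fingers close. It gives the time, the measured TCP pose, the force, the opening and the grip force at its end, in the units of the state.
- get_state(): the state, without advancing time (a new reading comes with each control period).
- grab_frame(name): name is "side" or "top" or "wrist"; returns a dict with "pixels" (420x560x3 uint8, red, green, blue), "vertical_fov" (degrees; the focal length in pixels is half the picture's height over the tangent of half this angle, whatever the lens; pixels are square), "cx", "cy" (the principal point, pixels), "R" (3x3) and "t" (3): a world point X has camera coordinates R X + t. Camera axes: x right, y down, z forward; pixel columns grow to the right and rows downward; lengths in mm; the calibration is good to about 2 mm. A picture is of the moment at which its call begins. There is no depth.
- close_job(): hands the job in; it is judged then, once.
The state is a dict: "time": time; "qpos": joint angles; "qd": joint speeds; "tau": joint torques, N m; "ee_pos": TCP position; "tcp_rot": TCP orientation; "contact_force": force on the tool from outside, world axes, zero at the start; "ft_torque": the same for the moment, N m; "gripper_width": finger opening in mm; "gripper_force": force on a finger pad.
Only numpy, scipy, OpenCV 4.12 (cv2) and the standard library are available. Lean on these libraries where they do the work, as an engineer would, in place of code of your own. Each camera call takes 0.05 s, during which the arm holds its last target. There are 200 camera calls.

TASK

Get the tool tray ready to be carried: somebody has put the short screwdriver in the pocket of the long one, so move it to its own pocket, and lay the long screwdriver and the pliers from the desk in theirs, each tool flat and all the way down in the pocket shaped for it. Then swing the tray's keeper bar across the tools, fully against its stop. Leave the other things on the desk where they are.

Things in the scene. Friction and masses are not known exactly. Their poses are not given: they have to be found in the camera images.
- tool_tray: Fitted tool tray, fixed on the desk: aluminium frame 244 (x) by 236 (y) by 31 mm high round a grey insert (top at 29 mm) with three tool-shaped pockets, all along x. Origin: centre of the underside; +x away from the robot, +y left (yaw within 0.2 rad). Left pocket y = +56 mm, middle y = 0, right y = -56 mm; each leaves 2 to 3 mm round its tool
- long_seat_grip (a point): Left pocket: where the long screwdriver's grip point lies when seated (17.5 mm above the desk; axes as the tray's). The handle, towards the robot, lies in a well 29 mm wide and 96 mm long with its floor 5 mm above the desk; the shaft in a groove 14 mm wide, floor at 13.5 mm
- long_seat_tip (a point): Left pocket: where the long screwdriver's tip lies when it is seated (17.5 mm above the desk)
- short_seat_grip (a point): Right pocket, like the left one but 45 mm shorter: where the short screwdriver's grip point lies when seated, handle towards the robot (17.5 mm above the desk; axes as the tray's)
- short_seat_tip (a point): Right pocket: where the short screwdriver's tip lies when it is seated (17.5 mm above the desk)
- pliers_seat_grip (a point): Middle pocket: where the pliers' pivot lies when seated, jaws towards the robot, handles away (21.5 mm above the desk; axes as the tray's). 31 mm wide for the jaws, 73 mm for the handles, floor at 15 mm, with a tongue 16 mm wide standing up between the handles
- pliers_seat_tip (a point): Middle pocket: where the end of the pliers' jaws lies when they are seated (21.5 mm above the desk)
- trough (a point): Middle of the finger trough of the tray (tray x = -52 mm), at its floor 5 mm above the desk; axes as the tray's. 38 mm wide in x and 202 mm long in y, it crosses all pockets, so that fingers can go down on both sides of a tool there: the grip points of all seated tools lie in this line, 56 mm apart
- short_driver: Short screwdriver, 176 mm long, lying on its side: moulded handle 90 mm long, 24 mm thick, and bare steel shaft 6 mm thick. Origin half way along, on the underside as it lies at the start; +y from the shaft tip to the handle end, +z up; its axis is 12.5 mm above the origin. About 90 g. At the start it lies wrongly in the left pocket, handle in the handle well, underside 5 mm above the desk
- short_driver_grip (a point): Grip point (balance point) on the axis of the short screwdriver, in its handle, 38 mm from the body's origin towards the handle end; axes as the body's
- short_driver_tip (a point): Tip of the short screwdriver's shaft, on its axis, 88 mm from the origin (126 mm from the grip point)
- long_driver: Long screwdriver, 221 mm long, lying on its side: moulded handle 90 mm long, 24 mm thick, and bare steel shaft 6 mm thick. Origin half way along, on the underside as it lies at the start; +y from the shaft tip to the handle end, +z up; its axis is 12.5 mm above the origin. About 90 g. At the start it lies on the desk left or right of the tray, handle roughly towards the robot
- long_driver_grip (a point): Grip point (balance point) on the axis of the long screwdriver, in its handle, 55 mm from the body's origin towards the handle end; axes as the body's
- long_driver_tip (a point): Tip of the long screwdriver's shaft, on its axis, 110 mm from the origin (165 mm from the grip point)
- pliers: Combination pliers, 168 mm long, 66 mm wide over the handles, 13 mm thick, lying flat on the desk on the other side of the tray, jaws roughly towards the robot. Origin half way along, on the underside; +y from the jaws to the handles, +z up. About 200 g, balanced 7 mm from the origin towards the handles
- pliers_grip (a point): Grip point of the pliers: the pivot, 31 mm from the origin towards the jaws, 6.5 mm above the underside, where the head is 22 mm wide with nearly parallel sides (a firm grip holds the pliers level); axes as the body's
- pliers_tip (a point): End of the pliers' jaws, 84 mm from the origin (53 mm from the pivot), 6.5 mm above the underside
- keeper_bar (a joint): Flat steel keeper bar, 16 mm wide, 36 to 40 mm above the desk, turning level about a pivot on the tray's left side. 0: along the left side, pointing to the robot; starts swung outward at -0.3 to -0.1; turns counter-clockwise from above, 5 mm over seated tools, to its stop at 1.571: across the tools, tip under the catch. Stays where left; 1 N moves it
- bar_knob (a point): Middle of the upright round black knob on the keeper bar (20 mm across, 25 mm high, its middle 53 and its top 65 mm above the desk), 165 mm from the pivot
- bar_pivot (a point): Axis of the keeper bar's pivot, at the height of the knob's middle; axes as the tray's
- tape_measure: Bystander: tape measure 66x78x40 mm, in front of the tray to the left; loose
- padlock: Bystander: padlock lying flat, 57x38x18 mm, in front of the tray; loose
- keys: Bystander: bunch of keys lying flat, 101x122x8 mm, in front of the tray to the right; loose

How it is judged (in metres and radians):
On the way, in this order (a step that is already met when the one before it is completed fails the run):
1. all three tools lie flat in their own pockets (distance between short_driver_grip and short_seat_grip below 0.008 m and distance between short_driver_tip and short_seat_tip below 0.01 m and distance between long_driver_grip and long_seat_grip below 0.008 m and distance between long_driver_tip and long_seat_tip below 0.01 m and distance between pliers_grip and pliers_seat_grip below 0.008 m and distance between pliers_tip and pliers_seat_tip below 0.01 m), for 0.2 s.
2. the keeper bar is swung across them (value of joint keeper_bar above 1.5 rad), for 0.2 s.
At the end, for the whole second after the job is handed in: Each tool lies at rest in its own pocket (grip point within 8 mm and tip within 10 mm of their seats, height included), and the keeper bar stands across them at 1.50 rad or more (stop at 1.571) (all of step 1 and linear speed of each of short_driver, long_driver, pliers below 0.02 m/s and value of joint keeper_bar above 1.5 rad); the robot touches nothing.
It fails at once if the tape measure is pushed away (more than 30 mm) (distance of tape_measure from where it was at the start of the episode above 0.03 m).
It fails at once if the padlock is pushed away (more than 30 mm) (distance of padlock from where it was at the start of the episode above 0.03 m).
It fails at once if the keys is pushed away (more than 30 mm) (distance of keys from where it was at the start of the episode above 0.03 m).
It also fails if it takes over 72 s, if anything falls off the work surface, if the arm or the gripper's body presses on something with over 40 N, if the wrist force passes 120 N, or if a joint passes its speed limit or range.

## Working session

There is one attempt and no reset: what is moved stays moved. The work goes in short steps, Python scripts to look and compute and a tool call to move; the robot and the scene stay as the last step left them, time stands still between calls to the robot, and variables do not carry over. Pictures are saved under pics/ and viewed, at most 10 in all, crops included, and the job is handed in when it is done.

Besides the shell and the picture viewer there is one more tool, called after "Call:" as name([rows], argument=value, ...), one row to a line, values as JSON. apply_moves: Moves the arm, as the interface text tells. Its arguments: {"type":"object","properties":{"deltas":{"type":"array","items":{"type":"array","items":{"type":"array","items":{"type":"number"}}}}},"required":["deltas"]}

```bash
ls; mkdir -p pics
cat > h.py <<'E'
import numpy as np,cv2
from cell import *
def K(f):
    h=f["pixels"].shape[0]; return h/2/np.tan(np.radians(f["vertical_fov"])/2)
def ray(f,u,v,z):
    d=np.array([(u-f["cx"])/K(f),(v-f["cy"])/K(f),1.]);R=np.array(f["R"]);t=np.array(f["t"])
    d=R.T@d;c=-R.T@t
    return c+d*(z-c[2])/d[2]
def proj(f,X):
    p=np.array(f["R"])@np.array(X,float)+np.array(f["t"]);return [f["cx"]+K(f)*p[0]/p[2],f["cy"]+K(f)*p[1]/p[2]]
def save(f,n,s=None):
    im=cv2.cvtColor(f["pixels"],cv2.COLOR_RGB2BGR)
    cv2.imwrite("pics/"+n,im if s is None else cv2.resize(im,None,fx=s,fy=s))
E
python3 - <<'E'
from h import *
import pickle
F={n:grab_frame(n) for n in("top","side")}
pickle.dump(F,open("F0.pkl","wb"))
for n in F: save(F[n],n+"0.png",1.4); print(n,K(F[n]),(-np.array(F[n]["R"]).T@F[n]["t"]).round())
print(get_state(),tcp_to_grasp)
E
```

```text
pics
top 383.8470202027237 [353.   8. 967.]
side 528.1797779642925 [ -41. 1036.  550.]
{'time': 0.1, 'qpos': array([-1.35310742e+00,  1.59011204e-01,  1.59808355e+00,  2.76198530e-06,
        1.38618664e+00, -2.10138300e-01]), 'qd': array([ 0.00108749, -0.00115218, -0.00300576,  0.00094603, -0.00036728,
       -0.00094678]), 'tau': array([-3.90325613e-05, -3.86502850e+01, -3.22959781e+01,  7.02586840e-02,
        3.39003140e-02, -3.80512279e-05]), 'ee_pos': array([ 238.40354036, -522.63851205,  213.71462107]), 'tcp_rot': array([-8.44373619e-04,  9.77207303e-01,  2.12285595e-01, -1.83046072e-06]), 'contact_force': array([0.13688684, 0.23790992, 0.47853868]), 'ft_torque': array([0.00722355, 0.02554156, 0.02964964]), 'gripper_force': 0.0, 'gripper_width': 91.93572323204535} 18.700000000000003
```

View pics/top0.png

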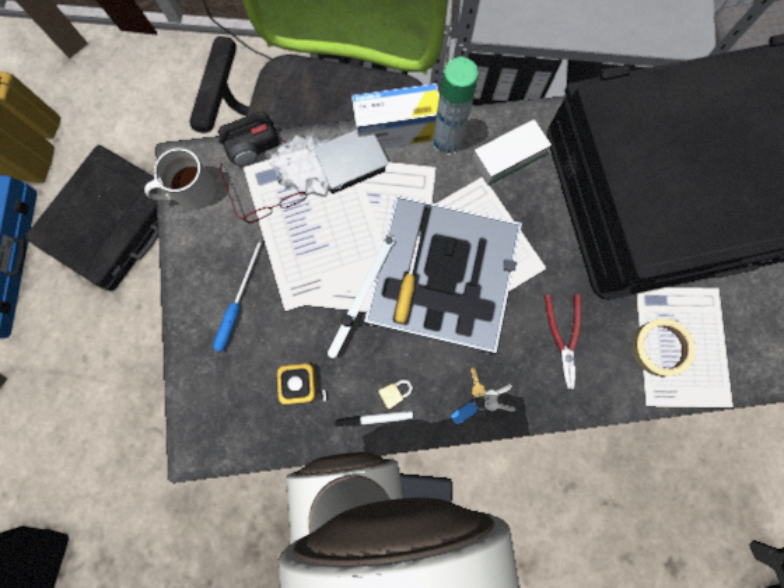

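View pics/side0.png

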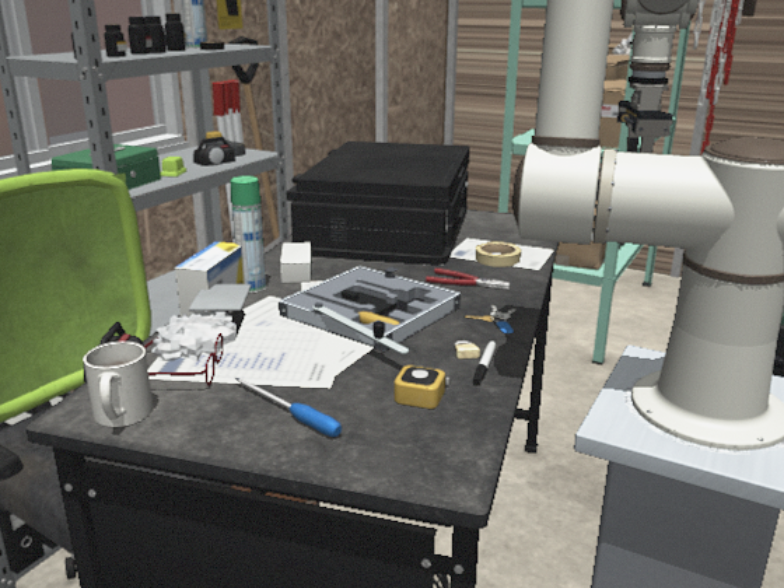

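The top view (shown ×1.4) has the tray with corners at about (396,198), (523,226), (496,352) and (367,320). The blue long driver is on the left at (225,330), the pliers are on the right with their pivot at about (567,350), and the yellow short driver is in the left pocket. The bar knob is at about (349,318). In front are the tape measure (297,384), padlock (392,393) and keys (485,400).

```bash
cat >> h.py <<'E'
def mask(f,name):
    h=cv2.cvtColor(f["pixels"],cv2.COLOR_RGB2HSV)
    lo,hi={"blue":((100,120,60),(115,255,255)),"yel":((12,130,90),(30,255,255)),"red":((0,120,60),(8,255,255))}[name]
    m=cv2.inRange(h,lo,hi)
    if name=="red": m|=cv2.inRange(h,(172,120,60),(180,255,255))
    return m
def blobs(m,amin=30):
    c,_=cv2.findContours(m,cv2.RETR_EXTERNAL,cv2.CHAIN_APPROX_NONE)
    return sorted([x[:,0,:] for x in c if cv2.contourArea(x)>amin],key=len,reverse=True)
E
python3 - <<'E'
from h import *
import pickle
f=pickle.load(open("F0.pkl","rb"))["top"]
for n in("blue","yel","red"):
    for b in blobs(mask(f,n),25)[:7]:
        r=cv2.minAreaRect(b.astype(np.float32)); print(n,np.array(r[0]).round(),np.array(r[1]).round(1),round(r[2]),ray(f,*r[0],12).round())
        bx=cv2.boxPoints(r); print("   ",[ray(f,*p,15)[:2].round().tolist() for p in bx])
for n,p in dict(tl=(396,198),tr=(523,226),br=(496,352),bl=(367,320)).items(): print(n,ray(f,p[0]/1.4,p[1]/1.4,31).round())
print("knob",ray(f,349/1.4,318/1.4,60).round(),"bartip",ray(f,333/1.4,355/1.4,40),"pivot",ray(f,390/1.4,240/1.4,45).round())
for n,p in dict(blutip=(261,242),blend=(220,349),jaw=(571,387),piv=(568,350)).items(): print(n,ray(f,p[0]/1.4,p[1]/1.4,12).round())
E
```

```text
blue [ 12. 150.] [49. 25.] 90 [650. 744.  12.]
    [[713.0, 791.0], [720.0, 725.0], [586.0, 693.0], [580.0, 757.0]]
blue [291.  64.] [ 3.8 39.3] 82 [967.  36.  12.]
    [[957.0, 90.0], [984.0, -16.0], [973.0, -18.0], [946.0, 87.0]]
blue [  6. 204.] [21. 13.] 90 [502. 723.  12.]
    [[528.0, 744.0], [531.0, 711.0], [477.0, 698.0], [474.0, 731.0]]
blue [161. 233.] [ 9.8 36.2] 22 [466. 318.  12.]
    [[426.0, 339.0], [513.0, 319.0], [506.0, 295.0], [419.0, 315.0]]
blue [293.  87.] [ 2.6 35.6] 82 [898.  25.  12.]
    [[888.0, 73.0], [912.0, -22.0], [904.0, -23.0], [880.0, 71.0]]
blue [  9. 183.] [ 3.6 21.4] 10 [560. 731.  12.]
    [[532.0, 732.0], [588.0, 736.0], [587.0, 726.0], [531.0, 723.0]]
blue [331. 295.] [ 9.4 19.4] 54 [ 355. -116.   12.]
    [[349.0, -90.0], [379.0, -126.0], [362.0, -141.0], [332.0, -104.0]]
yel [211. 274.] [27.5 26.1] 85 [377. 181.  12.]
    [[405.0, 220.0], [416.0, 156.0], [350.0, 143.0], [340.0, 205.0]]
yel [289. 213.] [ 9.4 34.9] 12 [548.   4.  12.]
    [[504.0, 21.0], [594.0, 11.0], [591.0, -13.0], [501.0, -3.0]]
yel [304.  73.] [14.8 19.9] 81 [941.  -2.  12
[... 234 characters left out ...]
 [[871.0, 5.0], [902.0, -2.0], [895.0, -27.0], [864.0, -20.0]]
red [411. 230.] [ 5.8 38.3] 7 [ 532. -305.   12.]
    [[483.0, -292.0], [581.0, -301.0], [581.0, -316.0], [483.0, -307.0]]
red [395. 230.] [40.3  5.9] 75 [ 527. -266.   12.]
    [[573.0, -243.0], [578.0, -258.0], [481.0, -286.0], [476.0, -272.0]]
red [185.  92.] [ 4.5 11.3] 68 [856. 316.  12.]
    [[853.0, 332.0], [868.0, 305.0], [856.0, 299.0], [841.0, 325.0]]
tl [730.  36.  31.]
tr [ 697. -200.   31.]
br [ 463. -163.   31.]
bl [498.  66.  31.]
knob [494.  95.  60.] bartip [430.62030501 117.76355447  40.        ] pivot [644.  39.  45.]
blutip [628. 278.  12.]
blend [425. 322.  12.]
jaw [ 416. -300.   12.]
piv [ 480. -294.   12.]
```

```bash
cat >> h.py <<'E'
def phi(s=None):
    q=(s or get_state())["tcp_rot"]; return 2*np.arctan2(q[2],q[1])
def goal(x,y,z,ph):
    s=get_state();p=np.array(s["ee_pos"]);a=phi(s)
    d=np.array([x,y,z])-p;d0=(a-ph+np.pi)%(2*np.pi)-np.pi
    c,sn=np.cos(ph),np.sin(ph)
    t=np.array([d[0]*c+d[1]*sn,d[0]*sn-d[1]*c,-d[2]])/10
    print("t",s["time"],"from",p.round(1),round(a,3),"w",round(s["gripper_width"],1),"| turn",round(d0,3),"then shift cm",t.round(2),"rows>=",round(np.linalg.norm(t)/6,1),round(abs(d0)/.18,1))
E
python3 - <<'E'
from h import *
f=grab_frame("wrist"); s=get_state(); c=-np.array(f["R"]).T@f["t"]; a=phi()
d=c-s["ee_pos"]; print("cam off tool x,y,up",d[0]*np.cos(a)+d[1]*np.sin(a),d[0]*np.sin(a)-d[1]*np.cos(a),d[2],f["vertical_fov"],np.array(f["R"])[2])
goal(510,-50,300,-.14)
E
```

```text
cam off tool x,y,up 74.38944479488117 -0.25555970640570536 169.14715025011088 69.95690107442604 [-0.23756677 -0.10716958 -0.9654412 ]
t 0.15 from [ 238.4 -522.7  213.9] 0.428 w 91.6 | turn 0.568 then shift cm [ 20.29 -50.6   -8.61] rows>= 9.2 3.2
```

Call:
apply_moves([
  [[0, 0, -0.4, 0.142, 0], [0, 0, -0.4, 0.142, 0], [0, 0, -0.4, 0.142, 0], [0, 0, -0.4, 0.142, 0]],
])

```text
time: 0.65
ee_pos: [238.5, -522.9, 230.3]
tcp_rot: [-0.0, 0.997, -0.072, -0.0]
contact_force: [-0.4, -0.3, -0.7]
gripper_width: 53.9
gripper_force: 0.0
```

Call:
apply_moves([
  [[2.9, -5.1, 0, 0, 0], [2.9, -5.1, 0, 0, 0], [2.9, -5.1, 0, 0, 0], [2.9, -5.1, 0, 0, 0], [2.9, -5.1, 0, 0, 0], [2.9, -5.1, 0, 0, 0], [2.9, -5.1, 0, 0, 0], [2.9, -5.1, 0, 0, 0], [2.9, -5.1, 0, 0, 0], [2.9, -5.1, 0, 0, 0]],
])

```text
time: 1.9
ee_pos: [597.8, -56.9, 230.4]
tcp_rot: [0.0, 0.998, -0.07, -0.0]
contact_force: [-0.2, -0.8, 0.8]
gripper_width: 45.7
gripper_force: 0.0
```

Call:
apply_moves([
  [[0, 0, 0, 0, 0], [0, 0, 0, 0, 0]],
])

```text
time: 2.15
ee_pos: [596.6, -58.8, 230.1]
tcp_rot: [0.0, 0.998, -0.07, -0.001]
contact_force: [0.2, 0.2, 0.3]
gripper_width: 46.2
gripper_force: 0.0
```

Run:
```python
from h import *
import pickle
f=grab_frame("wrist"); pickle.dump(f,open("W1.pkl","wb")); save(f,"w1.png",1.4); goal(553,-2,100,-.14)
for b in blobs(mask(f,"yel"),100)[:3]:
    r=cv2.minAreaRect(b.astype(np.float32)); print(r,[ray(f,*p,17.5)[:2].round(1).tolist() for p in cv2.boxPoints(r)])
```

```text
t 2.2 from [596.4 -59.4 230.3] -0.141 w 46.0 | turn -0.001 then shift cm [-5.1  -5.08 13.03] rows>= 2.5 0.0
((235.32586669921875, 225.53965759277344), (63.595951080322266, 17.381717681884766), 86.633544921875) [[592.0, 11.5], [590.2, -11.2], [500.8, -1.1], [502.6, 23.0]]
((167.6900177001953, 330.155517578125), (50.08074951171875, 8.584689140319824), 87.66268920898438) [[442.3, 131.4], [441.1, 118.9], [355.9, 135.9], [357.1, 149.0]]
((386.4169006347656, 330.0697021484375), (7.814699172973633, 50.0303955078125), 1.1691393852233887) [[311.4, -179.5], [398.2, -185.2], [396.4, -196.4], [309.4, -191.3]]
```

View pics/w1.png

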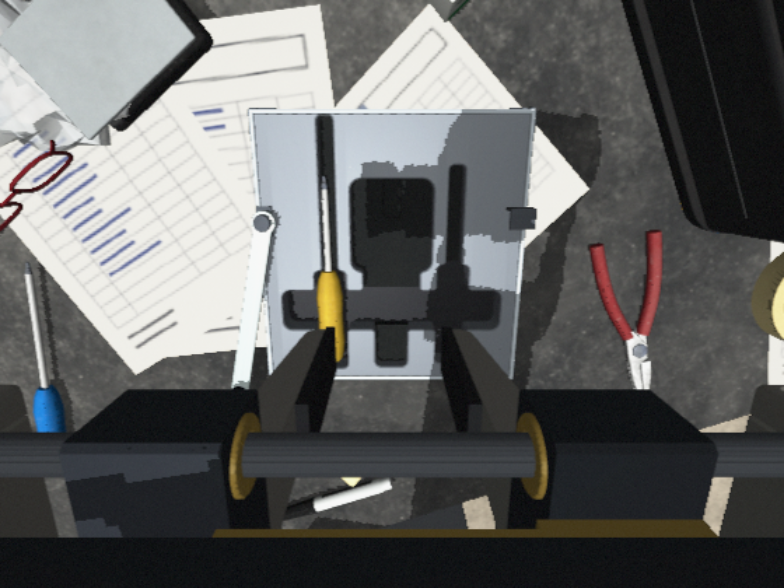

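The wrist view (×1.4) shows the tray corners at about (249,110), (536,110), (512,378) and (270,378). The trough runs across (284–500, 289–330), and the yellow handle spans (330,272)–(337,362) with its tip at (324,178). The bar pivot is at (263,222), the pliers pivot at (640,351), and the blue driver at (30,265)–(48,430).

Run:
```python
from h import *
import pickle
f=pickle.load(open("W1.pkl","rb"))
r=lambda u,v,z:ray(f,u/1.4,v/1.4,z)[:2]
P={k:r(*v,31) for k,v in dict(tl=(249.5,109),tr=(536,109.5),br=(513,379),bl=(270,378.5)).items()}
print({k:v.round(1) for k,v in P.items()}); c=sum(P.values())/4
yaws=[np.arctan2(*(P[a]-P[b])[::-1])-o for a,b,o in(("tl","bl",0),("tr","br",0),("tl","tr",np.pi/2),("bl","br",np.pi/2))];print(c,yaws)
print({k:np.linalg.norm(P[a]-P[b]).round(1) for k,(a,b) in dict(l=("tl","bl"),r=("tr","br"),f=("tl","tr"),n=("bl","br")).items()})
y=np.mean(yaws);R=np.array([[np.cos(y),-np.sin(y)],[np.sin(y),np.cos(y)]])
for k in(56,0,-56): print(k,(c+R@[-52,k]).round(1))
# check: trough corners at insert top, in tray frame
for u,v,z in((284,289,29),(500,290,29),(284,330,29),(500,330,29),(316,118,29),(350,185,29),(433,185,29),(457,165,29),(263,222,45)): print((u,v),(R.T@(r(u,v,z)-c)).round(1))
print("tip",r(324,179,17.5).round(1),"pliers pivot",r(640,351,12).round(1), "blue tip",r(28,265,12).round(1))
# blue/ red
for n in("blue","red"):
  for b in blobs(mask(f,n),60)[:3]:
    q=cv2.minAreaRect(b.astype(np.float32)); print(n,np.array(q[0]),[ray(f,*p,12)[:2].round(1).tolist() for p in cv2.boxPoints(q)])
```

```text
{'tl': array([736.1,  36.1]), 'tr': array([ 703.3, -194.9]), 'br': array([ 463.9, -161.3]), 'bl': array([497.1,  70.8])}
[600.09916138 -62.35277491] [np.float64(-0.14406472818339927), np.float64(-0.1392888749993756), np.float64(-0.1412577290389252), np.float64(-0.1422621494576224)]
{'l': np.float64(241.5), 'r': np.float64(241.7), 'f': np.float64(233.3), 'n': np.float64(234.5)}
56 [5.565e+02 4.000e-01]
0 [548.6 -55. ]
-56 [ 540.7 -110.4]
(284, 289) [-31.7  98.6]
(500, 290) [-32.3 -98.8]
(284, 330) [-71.6 101.1]
(500, 330) [ -71.3 -101.6]
(316, 118) [114.3  63.1]
(350, 185) [60.7 36.3]
(433, 185) [ 60.9 -34.8]
(457, 165) [ 77.4 -54.6]
(263, 222) [ 30.9 108.5]
tip [673.5 -12.1] pliers pivot [ 466.3 -293.3] blue tip [635.1 278.4]
blue [ 33.67683029 292.0914917 ] [[512.9, 321.9], [512.2, 292.2], [459.1, 305.4], [459.6, 336.2]]
red [464.84634399 201.82723999] [[485.7, -289.4], [587.5, -297.8], [583.4, -314.5], [481.1, -307.2]]
red [434.60003662 208.80001831] [[578.0, -240.4], [581.1, -256.0], [483.4, -285.6], [479.7, -269.2]]
red [ 22.76768112 118.72241211] [[707.4, 271.4], [739.1, 218.9], [732.9, 214.8], [700.9, 267.4]]
```

Call:
apply_moves([
  [[-1.37, -1.36, 4.5, 0, -0.15], [-1.37, -1.36, 4.5, 0, -0.15], [-1.37, -1.36, 4.5, 0, -0.15], [-1.37, -1.36, 4.5, 0, -0.15], [0, 0, 0, 0, -0.15], [0, 0, 0, 0, -0.15]],
])

```text
time: 2.95
ee_pos: [552.0, 1.3, 52.7]
tcp_rot: [0.0, 0.997, -0.071, 0.002]
contact_force: [0.1, -0.2, 0.5]
gripper_width: 39.0
gripper_force: 0.0
```

Run:
```python
from h import *
goal(551,1.8,8,-.142)
f=grab_frame("wrist"); save(f,"w2.png",1.4)
```

```text
t 2.95 from [552.    1.3  52.7] -0.142 w 39.0 | turn 0.0 then shift cm [-0.1  -0.04  4.47] rows>= 0.7 0.0
```

View pics/w2.png

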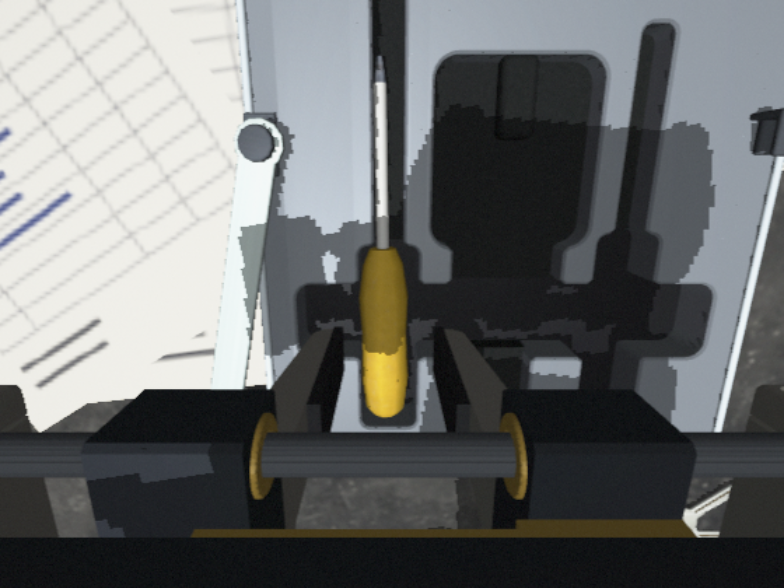

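The driver lies centred between the fingers at (383,330) in ×1.4 pixels, with its tip at (379,58). I'll go down and grip it.

Call:
apply_moves([
  [[-0.05, 0, 2.2, 0, -0.15], [-0.05, 0, 2.2, 0, -0.15], [0, 0, 0, 0, -1], [0, 0, 0, 0, -1], [0, 0, 0, 0, -1], [0, 0, 0, 0, -1]],
])

```text
time: 3.75
ee_pos: [551.0, 2.3, 8.4]
tcp_rot: [0.0, 0.998, -0.07, 0.002]
contact_force: [-0.0, -0.8, 6.1]
gripper_width: 23.5
gripper_force: 30.0
```

Call:
apply_moves([
  [[0, 0, -2, 0, -1], [0, 0, -2, 0, -1], [0, 0, -2, 0, -1], [0, 0, 0, 0, -1], [0, 0, 0, 0, -1]],
])

```text
time: 4.38
ee_pos: [548.6, 3.1, 65.7]
tcp_rot: [-0.0, 0.998, -0.07, -0.001]
contact_force: [-0.5, -0.6, -1.1]
gripper_width: 23.4
gripper_force: 30.0
```

```bash
cat >> h.py <<'E'
def tip(f,dz,off):
    """shaft/handle as seen held: yellow/blue blob box & its ends at world height"""
    s=get_state();z=s["ee_pos"][2]+dz;a=phi(s);o=s["ee_pos"]
    def loc(u,v):
        d=ray(f,u,v,z)-o;return np.array([d[0]*np.cos(a)+d[1]*np.sin(a),-(d[0]*np.sin(a)-d[1]*np.cos(a))]).round(1)
    return loc
E
python3 - <<'E'
from h import *
f=grab_frame("wrist"); save(f,"w3.png",1.4); goal(540.7,-110.4,60,-.142)
E
```

```text
t 4.425 from [548.3   3.2  65.4] -0.14 w 23.5 | turn 0.002 then shift cm [ 0.85 11.35  0.54] rows>= 1.9 0.0
```

View pics/w3.png

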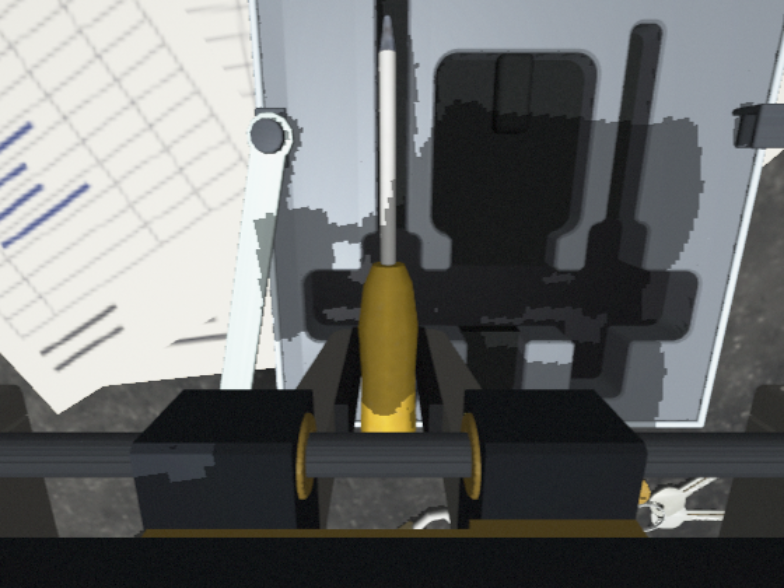

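The driver is held straight, with its tip at (387,16) and the shaft/handle junction at (388,265). Next I'll work out how far the grip is from the pads.

Run:
```python
from h import *
f=grab_frame("wrist"); L=tip(f,9.3,0)
print("tip loc(x,left)",L(387/1.4,16/1.4),"junction",L(388/1.4,265/1.4)); goal(540.7,-110.4,60,-.142)
```

```text
tip loc(x,left) [125.3   1.1] junction [40.   0.8]
t 4.475 from [548.3   3.2  65.3] -0.14 w 22.7 | turn 0.002 then shift cm [ 0.85 11.35  0.53] rows>= 1.9 0.0
```

Call:
apply_moves([
  [[0.3, 3.8, 0, 0, -1], [0.3, 3.8, 0, 0, -1], [0.3, 3.75, 0, 0, -1], [0, 0, 0, 0, -1], [0, 0, 0, 0, -1], [0, 0, 0, 0, -1]],
])

```text
time: 5.22
ee_pos: [542.1, -109.5, 66.2]
tcp_rot: [-0.0, 0.998, -0.069, -0.0]
contact_force: [-0.3, -0.0, -1.3]
gripper_width: 23.5
gripper_force: 30.0
```

Run:
```python
from h import *
goal(540.7,-110.4,8.5,-.142)
```

```text
t 5.225 from [ 542.1 -109.5   66.2] -0.139 w 23.5 | turn 0.003 then shift cm [-0.13  0.11  5.77] rows>= 1.0 0.0
```

Call:
apply_moves([
  [[-0.05, 0.05, 1.5, 0, -1], [-0.05, 0.05, 1.5, 0, -1], [0, 0, 1, 0, -1], [0, 0, 0.9, 0, -1], [0, 0, 0.8, 0, -1], [0, 0, 0, 0, -1], [0, 0, 0, 0, -1]],
])

```text
time: 6.1
ee_pos: [541.4, -111.6, 9.8]
tcp_rot: [0.0, 0.998, -0.07, 0.0]
contact_force: [0.2, 0.2, 0.3]
gripper_width: 23.3
gripper_force: 30.0
```

Call:
apply_moves([
  [[0, 0, 0.12, 0, -1], [0, 0, 0, 0, -0.2], [0, 0, 0, 0, -0.2], [0, 0, 0, 0, -0.2], [0, 0, -4, 0, -0.2], [0, 0, -6, 0, -0.2], [0, 0, -6, 0, 0.3], [0, 0, 0, 0, 0.3], [0, 0, 0, 0, 0.3]],
])

```text
time: 7.22
ee_pos: [540.8, -111.4, 167.8]
tcp_rot: [-0.0, 0.998, -0.07, -0.0]
contact_force: [-0.7, 0.5, -0.9]
gripper_width: 59.6
gripper_force: 0.0
```

Run:
```python
from h import *
f=grab_frame("wrist"); save(f,"w4.png",1.4)
for b in blobs(mask(f,"yel"),100)[:2]:
    r=cv2.minAreaRect(b.astype(np.float32)); print(r,[ray(f,*p,17.5)[:2].round(1).tolist() for p in cv2.boxPoints(r)])
goal(490,-296,120,-.14)
```

```text
((274.4999694824219, 197.49996948242188), (20.999996185302734, 80.99998474121094), 0.0) [[492.8, -88.7], [583.1, -102.5], [580.0, -124.5], [489.4, -112.3]]
((414.88372802734375, 330.5809020996094), (8.789759635925293, 49.03102111816406), 1.1934894323349) [[309.4, -249.0], [380.9, -252.0], [379.1, -262.5], [307.5, -260.1]]
t 7.275 from [ 540.2 -111.1  166.7] -0.14 w 59.5 | turn -0.0 then shift cm [-2.39 19.01  4.67] rows>= 3.3 0.0
```

View pics/w4.png

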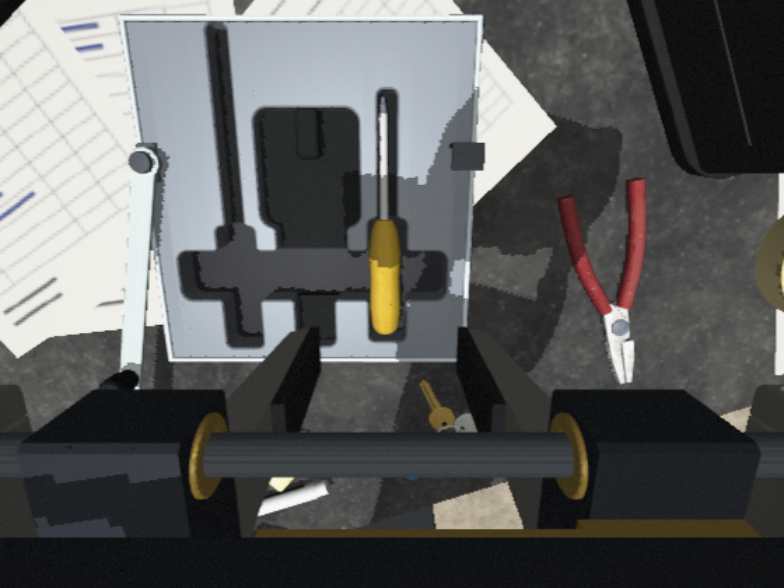

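The short driver sits in the right pocket at (385,270). The pliers have their pivot at (620,327), jaw end at (627,382) and handle ends at (566,198) and (637,181).

Run:
```python
from h import *
f=grab_frame("wrist")
r=lambda u,v,z:ray(f,u/1.4,v/1.4,z)[:2]
p=r(620,327,13);j=r(627,382,7);h1=r(566,197,7);h2=r(637,180,7);h=(h1+h2)/2
print(p,j,h,np.linalg.norm(h-j),np.linalg.norm(p-j))
a=np.arctan2(*(h-j)[::-1]);print("yaw j-h",a,"p-h",np.arctan2(*(h-p)[::-1]))
u=(h-j)/np.linalg.norm(h-j);print("pivot est",j+53*u, h-115*u)
goal(*((p+j+53*u)/2),60,a)
```

```text
[ 467.29473739 -291.29356474] [ 412.65537624 -300.67106167] [ 579.9251841  -279.88150324] 168.55679862295395 55.438229015083294
yaw j-h 0.12365346643080062 p-h 0.10097844049231884
pivot est [ 465.25070249 -294.13411623] [ 465.80324976 -294.06544147]
t 7.325 from [ 539.9 -111.   166.2] -0.14 w 60.1 | turn -0.264 then shift cm [-9.55 17.13 10.62] rows>= 3.7 1.5
```

Call:
apply_moves([
  [[0, 0, 0, -0.13, 0.3], [0, 0, 0, -0.13, 0.3], [-2.4, 4.28, 2.0, 0, 0.3], [-2.4, 4.28, 2.5, 0, 0.3], [-2.4, 4.28, 3, 0, 0.3], [-2.35, 4.28, 3, 0, 0], [0, 0, 0, 0, 0], [0, 0, 0, 0, 0]],
])

```text
time: 8.32
ee_pos: [466.4, -291.9, 62.4]
tcp_rot: [-0.001, 0.998, 0.06, -0.001]
contact_force: [0.5, -0.1, 0.1]
gripper_width: 45.9
gripper_force: 0.0
```

Run:
```python
from h import *
f=grab_frame("wrist"); save(f,"w5.png",1.4); goal(466,-293,5,.115)
```

```text
t 8.375 from [ 467.1 -292.    63.2] 0.121 w 45.9 | turn 0.006 then shift cm [-0.12  0.09  5.82] rows>= 1.0 0.0
```

View pics/w5.png

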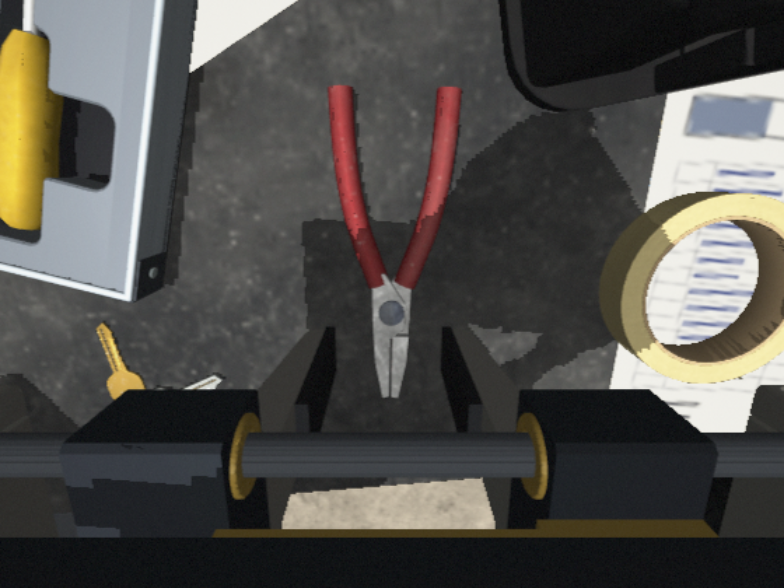

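The pliers are between the fingers and well aligned, with the pivot at (391,313) and the jaw end at (390,397).

Run:
```python
from h import *
f=grab_frame("wrist"); z=get_state()["ee_pos"][2]
for u,v,h in((391,313,13),(390,397,7),(341,87,7),(450,88,7)): print(tip(f,h-z,0)(u/1.4,v/1.4))
```

```text
[ 0.1 -1. ]
[-54.8  -0.5]
[115.2  23.8]
[114.8 -29.9]
```

Call:
apply_moves([
  [[-0.05, 0.1, 3, 0.01, 0], [0, 0, 2.9, 0, 0], [0, 0, 0, 0, 0], [0, 0, 0, 0, -1], [0, 0, 0, 0, -1], [0, 0, 0, 0, -1], [0, 0, 0, 0, -1]],
])

```text
time: 9.3
ee_pos: [467.1, -294.2, 6.0]
tcp_rot: [0.0, 0.998, 0.055, 0.0]
contact_force: [-2.0, 2.5, 7.9]
gripper_width: 17.3
gripper_force: 35.3
```

Call:
apply_moves([
  [[0, 0, -3, 0, -1], [0, 0, -4, 0, -1], [0, 0, -2, 0, -1], [0, 0, 0, 0.125, -1], [0, 0, 0, 0.125, -1], [0, 0, 0, 0, -1]],
])

```text
time: 10.05
ee_pos: [466.3, -293.9, 94.4]
tcp_rot: [-0.0, 0.998, -0.069, -0.0]
contact_force: [-0.0, -0.6, -2.0]
gripper_width: 17.1
gripper_force: 32.4
```

Run:
```python
from h import *
f=grab_frame("wrist"); save(f,"w6.png",1.4); goal(548.6,-55,90,-.142)
```

```text
t 10.1 from [ 466.3 -293.9   94.3] -0.138 w 17.6 | turn 0.004 then shift cm [  4.77 -24.81   0.43] rows>= 4.2 0.0
```

View pics/w6.png

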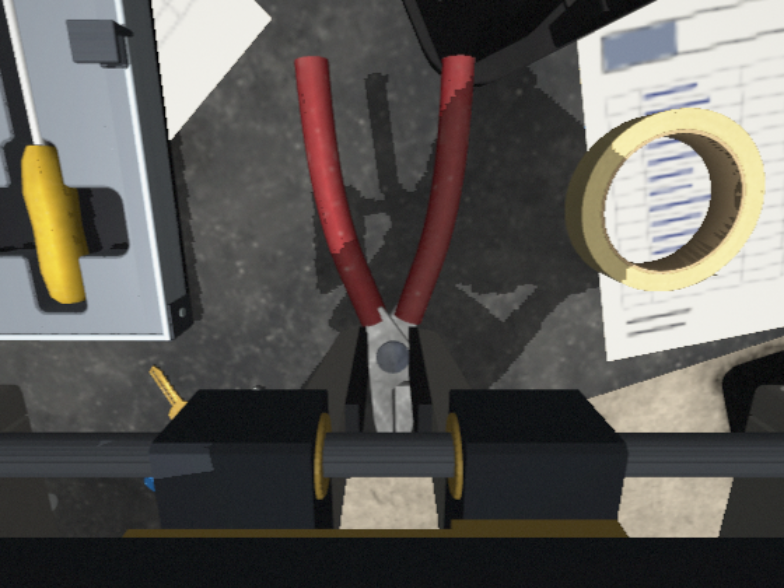

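The pliers are held with the pivot at (392,357) and the handle ends at (312,60) and (459,58). The pads seem to sit a bit towards the jaws, so I'll measure.

Run:
```python
from h import *
f=grab_frame("wrist")
print("pivot",tip(f,7,0)(392/1.4,357/1.4))
for dz in(-10,0,10): print(dz,[tip(f,dz,0)(u/1.4,v/1.4) for u,v in((312,57),(459,56))])
from scipy import ndimage
s=grab_frame("side")
for b in blobs(mask(s,"red"),20)[:5]:
    q=cv2.minAreaRect(b.astype(np.float32)); print(np.array(q[0]).round(),np.array(q[1]).round(),q[2])
cv2.imwrite("pics/s6.png",cv2.resize(cv2.cvtColor(s["pixels"],cv2.COLOR_RGB2BGR)[120:320,220:480],None,fx=3,fy=3))
print(proj(s,get_state()["ee_pos"]))
```

```text
pivot [ 0.1 -0.9]
-10 [array([117.5,  30.1]), array([117.9, -26.5])]
0 [array([115.1,  28.4]), array([115.4, -25. ])]
10 [array([112.7,  26.8]), array([113. , -23.4])]
[507.  71.] [ 7. 76.] 5.599339485168457
[520.  30.] [ 7. 61.] 7.125016689300537
[324. 167.] [34.  8.] 9.462321281433105
[161.  69.] [24. 18.] 90.0
[124. 266.] [ 1. 35.] 90.0
[np.float64(346.86146399388906), np.float64(172.11865057055252)]
```

View pics/s6.png

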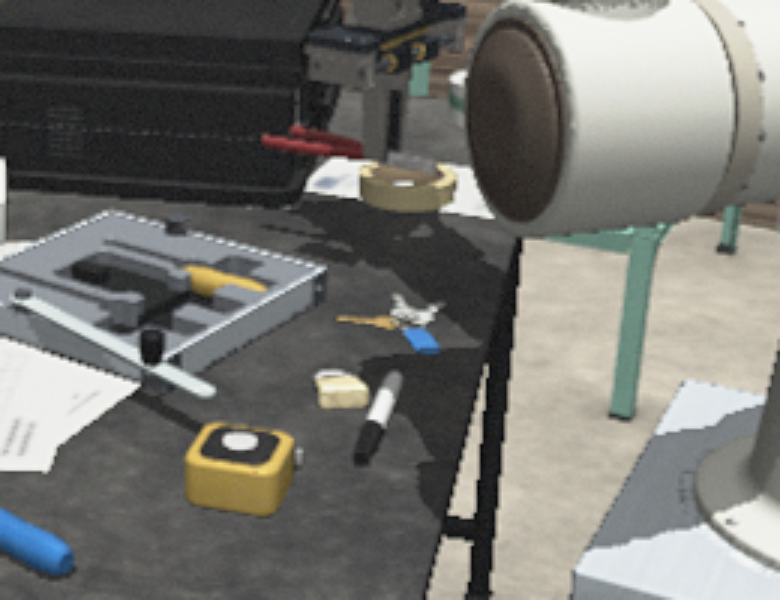

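The side view shows the pliers level in the gripper. They go over the middle pocket next.

Call:
apply_moves([
  [[0, 0, 0, 0.02, -1], [0.87, -5, 0, 0, -1], [0.87, -5, 0, 0, -1], [0.87, -5, 0, 0, -1], [0.87, -5, 0, 0, -1], [0.86, -5, 0, 0, -1], [0, 0, 2, 0, -1], [0, 0, 0, 0, -1], [0, 0, 0, 0, -1]],
])

```text
time: 11.32
ee_pos: [549.4, -54.7, 74.9]
tcp_rot: [0.0, 0.997, -0.08, 0.0]
contact_force: [-0.3, -0.7, -2.5]
gripper_width: 17.1
gripper_force: 33.9
```

Run:
```python
from h import *
f=grab_frame("wrist"); save(f,"w7.png",1.4); goal(548.6,-54.2,21,-.16)
L=tip(f,0,0)
m=mask(f,"red")
for b in blobs(m,60)[:2]: p=b[b[:,1].argmin()]; print(p,L(*p))
```

```text
t 11.375 from [549.6 -54.9  75.1] -0.161 w 17.0 | turn -0.001 then shift cm [-0.11 -0.05  5.41] rows>= 0.9 0.0
[323  40] [115.1 -22.2]
[222  40] [115.1  29.1]
```

Call:
apply_moves([
  [[-0.08, -0.04, 2, 0, -1], [0, 0, 1.5, 0, -1], [0, 0, 0.8, 0, -1], [0, 0, 0.5, 0, -1], [0, 0, 0, 0, -1]],
])

```text
time: 12.0
ee_pos: [548.5, -53.6, 26.3]
tcp_rot: [-0.0, 0.997, -0.08, -0.0]
contact_force: [-0.1, 0.2, -2.2]
gripper_width: 17.0
gripper_force: 33.9
```

Call:
apply_moves([
  [[0, 0, 0.3, 0, -1], [0, 0, 0.2, 0, -1], [0, 0, 0, 0, -1]],
])

```text
time: 12.38
ee_pos: [548.8, -53.6, 21.6]
tcp_rot: [0.0, 0.997, -0.08, 0.0]
contact_force: [0.3, 0.7, -0.6]
gripper_width: 17.0
gripper_force: 34.7
```

Call:
apply_moves([
  [[0, 0, 0.05, 0, -1], [0, 0, 0, 0, -0.2], [0, 0, 0, 0, -0.2], [0, 0, 0, 0, -0.2], [0, 0, -4, 0, -0.2], [0, 0, -6, 0, -0.2], [0, 0, -6, 0, 0], [0, 0, 0, 0, 0], [0, 0, 0, 0, 0]],
])

```text
time: 13.5
ee_pos: [548.1, -53.5, 180.2]
tcp_rot: [-0.0, 0.997, -0.08, -0.0]
contact_force: [-0.8, 0.7, -0.7]
gripper_width: 45.7
gripper_force: 0.0
```

Run:
```python
from h import *
f=grab_frame("wrist"); save(f,"w8.png",1.4)
import pickle; pickle.dump(f,open("W8.pkl","wb"))
goal(463,318,150,-.2)
for b in blobs(mask(f,"blue"),60)[:3]:
    q=cv2.minAreaRect(b.astype(np.float32)); print(np.array(q[0]),[ray(f,*p,12)[:2].round(1).tolist() for p in cv2.boxPoints(q)])
```

```text
t 13.55 from [547.4 -53.3 179.2] -0.16 w 45.9 | turn 0.04 then shift cm [-15.65 -34.71   2.92] rows>= 6.4 0.2
```

View pics/w8.png

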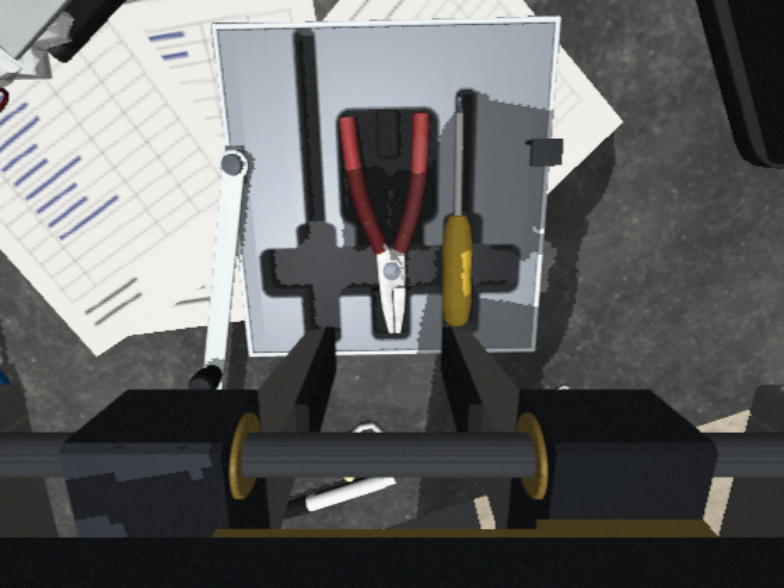

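All three looks agree: the pliers are in the middle pocket with the pivot at (391,271) and handle ends at (347,118) and (421,113), and the short driver is in the right pocket at (457,270). The last tool is the long driver.

Call:
apply_moves([
  [[0, 0, 0, 0.05, 0], [-2.09, -4.86, 0.6, 0, 0], [-2.09, -4.86, 0.6, 0, 0], [-2.09, -4.86, 0.6, 0, 0], [-2.09, -4.86, 0.9, 0, 0], [-2.09, -4.86, 1, 0, 0], [-2.09, -4.86, 1, 0, 0], [-2.09, -4.86, 1, 0, 0], [0, 0, 0, 0, 0], [0, 0, 0, 0, 0]],
])

```text
time: 14.8
ee_pos: [475.5, 308.8, 122.3]
tcp_rot: [0.001, 0.994, -0.105, -0.001]
contact_force: [0.8, 0.1, 0.6]
gripper_width: 46.0
gripper_force: 0.0
```

```bash
cat > drv.py <<'E'
from h import *
def drv(f,zz):
    m=mask(f,"blue")
    b=max(blobs(m,60),key=cv2.contourArea)
    W=np.array([ray(f,*p,zz)[:2] for p in b.astype(float)])
    r=cv2.minAreaRect(W.astype(np.float32)); bx=cv2.boxPoints(r)
    vx,vy,x0,y0=cv2.fitLine(W.astype(np.float32),cv2.DIST_L2,0,.01,.01)[:,0]
    if vx<0: vx,vy=-vx,-vy
    u=np.array([vx,vy]);s=(W-[x0,y0])@u;c=np.array(r[0])
    print("pix",b.min(0),b.max(0),"size",np.round(r[1],1),"line yaw",np.arctan2(vy,vx).round(3),"ends",(np.array([x0,y0])+u*s.min()).round(1),(np.array([x0,y0])+u*s.max()).round(1),"c",c.round(1))
    j=np.array([x0,y0])+u*s.max(); g=j-34*u; print("grip est",g.round(1)); return g,np.arctan2(vy,vx)
E
python3 - <<'E'
from drv import *
f=grab_frame("wrist"); g,a=drv(f,12.5); goal(*g,60,a)
# shaft: bright pixels ahead of junction
t=g+165*np.array([np.cos(a),np.sin(a)]); print("exp tip pix",proj(f,[*t,12.5]))
E
```

```text
pix [258 168] [283 259] size [23.9 92.5] line yaw -0.222 ends [420.5 328.5] [510.7 308.2] c [465.6 318.4]
grip est [477.6 315.7]
t 14.85 from [476.1 308.5 122.9] -0.211 w 46.1 | turn 0.01 then shift cm [-0.02 -0.73  6.29] rows>= 1.1 0.1
exp tip pix [np.float64(271.5036739842458), np.float64(7.905135581436497)]
```

Call:
apply_moves([
  [[0, -0.36, 3, 0.011, 0], [0, -0.37, 3, 0, 0], [0, 0, 3, 0, 0], [0, 0, 2.8, 0, 0], [0, 0, 0, 0, -1], [0, 0, 0, 0, -1], [0, 0, 0, 0, -1], [0, 0, 0, 0, -1], [0, 0, 0, 0, -1]],
])

```text
time: 15.98
ee_pos: [479.3, 317.0, 7.4]
tcp_rot: [-0.0, 0.994, -0.11, 0.001]
contact_force: [1.1, -2.6, 6.2]
gripper_width: 23.3
gripper_force: 30.0
```

Call:
apply_moves([
  [[0, 0, -3, 0, -1], [0, 0, -4, 0, -1], [0, 0, -4, 0, -1], [0, 0, 0, 0, -1], [0, 0, 0, 0, -1], [0, 0, 0, 0, -1]],
])

```text
time: 16.73
ee_pos: [476.5, 316.3, 113.6]
tcp_rot: [0.001, 0.994, -0.11, -0.002]
contact_force: [0.4, -0.0, -1.0]
gripper_width: 23.6
gripper_force: 30.0
```

Run:
```python
from drv import *
import pickle
f=grab_frame("wrist"); pickle.dump(f,open("W9.pkl","wb")); z=get_state()["ee_pos"][2]
g,a=drv(f,z+8); s=get_state()["ee_pos"]; d=g-s[:2];p=phi()
print("grip local fwd,left",d@[np.cos(p),np.sin(p)],d@[-np.sin(p),np.cos(p)],"yaw diff",a-p); goal(556.5,.4,100,-.142)
t=np.array(proj(f,[*(g+165*np.array([np.cos(a),np.sin(a)])),z+8])); print("tip pix",t)
```

```text
pix [258 199] [297 308] size [22.7 68.9] line yaw -0.213 ends [442.7 324.4] [510.1 309.8] c [476.4 317. ]
grip est [476.9 317. ]
grip local fwd,left 0.04554715964434076 0.748967333676341 yaw diff 0.007921265805546168
t 16.775 from [476.7 316.3 113.9] -0.221 w 23.6 | turn -0.079 then shift cm [12.37 30.14  1.39] rows>= 5.4 0.4
tip pix [274.34678838 -92.00053909]
```

Call:
apply_moves([
  [[0, 0, 0, -0.073, -1], [2.09, 5.02, 0, 0, -1], [2.09, 5.02, 0, 0, -1], [2.09, 5.02, 0, 0, -1], [2.09, 5.02, 0, 0, -1], [2.09, 5.02, 0, 0, -1], [2.08, 5.03, 0, 0, -1], [0, 0, 3, 0, -1], [0, 0, 0, 0, -1], [0, 0, 0, 0, -1]],
])

```text
time: 18.02
ee_pos: [557.2, 0.9, 85.9]
tcp_rot: [-0.0, 0.997, -0.074, -0.0]
contact_force: [0.2, -0.1, -0.1]
gripper_width: 23.5
gripper_force: 30.0
```

Run:
```python
from drv import *
f=grab_frame("wrist"); z=get_state()["ee_pos"][2]
g,a=drv(f,z+7); s=get_state()["ee_pos"]; d=g-s[:2];p=phi()
print("grip local",d@[np.cos(p),np.sin(p)],d@[-np.sin(p),np.cos(p)],"yaw diff",a-p); goal(556.5,.4,11,-.142)
# level check from top view: blue handle ends seen by the top camera at the held height
t=grab_frame("top")
bb=[b for b in blobs(mask(t,"blue"),40)]
P=proj(t,[*g,z+7]); 
for b in bb:
    q=cv2.minAreaRect(b.astype(np.float32))
    if np.hypot(q[0][0]-P[0],q[0][1]-P[1])<60: print(P,q)
```

```text
pix [258 199] [297 308] size [23.4 69. ] line yaw -0.142 ends [522.7   6.7] [591.1  -3.1] c [556.9   1.8]
grip est [557.4   1.7]
grip local -0.3861670850314643 0.7883396652683528 yaw diff 0.0049700616621071725
t 18.075 from [557.7   0.9  86.6] -0.147 w 23.5 | turn -0.005 then shift cm [-0.11  0.07  7.56] rows>= 1.3 0.0
```

Call:
apply_moves([
  [[-0.08, 0.1, 2.5, 0, -1], [0, 0, 2, 0, -1], [0, 0, 1.2, 0, -1], [0, 0, 0.8, 0, -1], [0, 0, 0.4, 0, -1], [0, 0, 0, 0, -1], [0, 0, 0, 0, -1]],
])

```text
time: 19.0
ee_pos: [557.0, -0.7, 17.5]
tcp_rot: [0.0, 0.997, -0.074, 0.001]
contact_force: [0.1, 0.0, -1.1]
gripper_width: 23.3
gripper_force: 30.0
```

Call:
apply_moves([
  [[0, 0, 0.2, 0, -1], [0, 0, 0.2, 0, -1], [0, 0, 0, 0, -1]],
])

```text
time: 19.38
ee_pos: [556.2, -0.6, 12.6]
tcp_rot: [-0.0, 0.997, -0.074, -0.0]
contact_force: [-0.0, -0.3, -1.4]
gripper_width: 23.3
gripper_force: 30.0
```

Call:
apply_moves([
  [[0, 0, 0.15, 0, -1], [0, 0, 0.1, 0, -1], [0, 0, 0, 0, -1]],
])

```text
time: 19.75
ee_pos: [556.6, -0.6, 12.3]
tcp_rot: [0.0, 0.997, -0.074, -0.0]
contact_force: [-6.7, 1.4, 15.4]
gripper_width: 23.5
gripper_force: 30.0
```

Call:
apply_moves([
  [[0, 0, 0, 0, -0.25], [0, 0, 0, 0, -0.25], [0, 0, 0, 0, -0.25], [0, 0, -4, 0, -0.25], [0, 0, -6, 0, -0.25], [0, 0, -6, 0, -0.25], [0, 0, 0, 0, -0.25], [0, 0, 0, 0, -0.25]],
])

```text
time: 20.75
ee_pos: [556.0, -0.5, 169.6]
tcp_rot: [-0.0, 0.997, -0.074, -0.001]
contact_force: [-0.7, 0.5, -0.3]
gripper_width: 34.5
gripper_force: 0.0
```

Run:
```python
from drv import *
import pickle
f=grab_frame("wrist"); pickle.dump(f,open("W10.pkl","wb")); g,a=drv(f,17.5)
seat=np.array([556.5,.4]); print("seat err mm",g-seat)
c=np.array([600.1,-62.35]);y=-.142;R=np.array([[np.cos(y),-np.sin(y)],[np.sin(y),np.cos(y)]])
h=cv2.cvtColor(f["pixels"],cv2.COLOR_RGB2HSV)
# long shaft along pocket line: where the bright shaft is, across-line profile at several tray x
for tx in(0,40,80,105):
    row=[]
    for ty in range(44,69,2):
        u,v=proj(f,[*(c+R@[tx,ty]),19]); row.append(int(h[int(round(v)),int(round(u)),2]))
    print(tx,row)
for n in("yel","red"):
  for b in blobs(mask(f,n),60)[:2]:
    W=np.array([R.T@(ray(f,*p,20)[:2]-c) for p in b.astype(float)]); print(n,W.min(0).round(1),W.max(0).round(1))
# knob: dark blob near the expected place
print("pivot",c+R@[31,110],"knob pred pix",[proj(f,[*(c+R@(np.array([31,110])+165*np.array([-np.cos(q),-np.sin(q)]))),60]) for q in(-.3,-.2,-.1)])
goal(490,0,60,-.142)
```

```text
pix [267 164] [288 244] size [23.8 91.9] line yaw -0.144 ends [497.8   8.4] [588.6  -4.8] c [543.2   2. ]
grip est [5.55e+02 1.00e-01]
seat err mm [-1.49823549 -0.34336954]
0 [116, 115, 103, 51, 85, 179, 242, 174, 30, 28, 54, 109, 115]
40 [208, 207, 193, 87, 52, 217, 237, 153, 33, 27, 98, 213, 211]
80 [197, 198, 185, 86, 37, 203, 236, 184, 30, 25, 65, 177, 201]
105 [191, 191, 178, 86, 43, 95, 141, 80, 43, 33, 41, 187, 193]
yel [-101.2  -64.6] [-11.4 -40.5]
yel [-261.2  157.1] [-188.8  169.1]
red [-39.  -29.6] [63.3 -2.1]
red [-39.9   4.4] [61.8 36.4]
pivot [646.35554211  42.15562102] knob pred pix [[np.float64(177.24182862949306), np.float64(274.4656173344709)], [np.float64(193.12177733512925), np.float64(277.9642407252981)], [np.float64(209.10934910728614), np.float64(280.0301087058447)]]
t 20.8 from [ 5.553e+02 -3.000e-01  1.685e+02] -0.148 w 34.5 | turn -0.006 then shift cm [-6.47  0.89 10.85] rows>= 2.1 0.0
```

All tools are seated. The long driver's grip estimate is 1.5 mm from its seat and its shaft is centred in the groove. Next I'll locate the knob.

Run:
```python
from h import *
import pickle
c=np.array([600.1,-62.35]);y=-.142;R=np.array([[np.cos(y),-np.sin(y)],[np.sin(y),np.cos(y)]]);pv=c+R@[31,110]
for th in(0,):
  f=pickle.load(open("W8.pkl","rb")); k=ray(f,207/1.4,375/1.4,63)[:2]; d=R.T@(k-pv); print("wrist knob",k,np.hypot(*d),np.arctan2(-d[1],-d[0]))
t=grab_frame("top"); h=cv2.cvtColor(t["pixels"],cv2.COLOR_RGB2GRAY)
u,v=349/1.4,318/1.4; roi=h[int(v)-12:int(v)+12,int(u)-12:int(u)+12]
m=(roi<60).astype(np.uint8); n,l,st,ce=cv2.connectedComponentsWithStats(m); 
for i in range(1,n):
    if 8<st[i,4]<150: q=ce[i]+[int(u)-12,int(v)-12]; k=ray(t,*q,53)[:2]; d=R.T@(k-pv); print(st[i],q,k.round(1),np.hypot(*d),np.arctan2(-d[1],-d[0]))
th=-.2
for th in(-.2,-.15): print(th,(pv+R@(-165*np.array([np.cos(th),np.sin(th)]))).round(1))
print(pv,get_state()["qpos"].round(2)); goal(*(pv+R@(-165*np.array([np.cos(-.18),np.sin(-.18)]))),100,-.32)
```

```text
wrist knob [499.44706107  92.40761381] 155.26546486977236 -0.18758679758364055
-0.2 [490.9  97.5]
-0.15 [488.3  89.7]
[646.35554211  42.15562102] [-0.22  0.15  1.7  -0.    1.3   1.5 ]
t 20.85 from [ 5.550e+02 -3.000e-01  1.681e+02] -0.148 w 34.7 | turn 0.172 then shift cm [-9.17 -6.94  6.81] rows>= 2.2 1.0
```

Call:
apply_moves([
  [[0, 0, 0, 0.18, 0], [-4.6, -3.5, 2, 0, 0], [-4.6, -3.5, 3, 0, 0], [0, 0, 1.8, 0, 0], [0, 0, 0, 0, 0], [0, 0, 0, 0, 0]],
])

```text
time: 21.6
ee_pos: [493.6, 93.0, 103.7]
tcp_rot: [0.0, 0.987, -0.164, -0.0]
contact_force: [-0.2, 0.1, 0.2]
gripper_width: 46.2
gripper_force: 0.0
```

Run:
```python
from h import *
f=grab_frame("wrist"); L=tip(f,63-get_state()["ee_pos"][2],0)
h=cv2.cvtColor(f["pixels"],cv2.COLOR_RGB2GRAY)
goal(490.4,96,46,-.33)
# rows of dark/bright along the finger gap
p=proj(f,[490.4,96,63]);print(p)
for v in range(205,310,8): print(v,h[v,200:345:6])
```

```text
t 21.65 from [494.   92.9 104.1] -0.329 w 46.0 | turn 0.001 then shift cm [-0.44 -0.17  5.81] rows>= 1.0 0.0
[np.float64(275.92714943473106), np.float64(232.85000240501282)]
205 [ 86  78  83  84  80  70  71  86  78  77  85 143 141 146  42  37  75  69
  74  71  72  95  43  38  40]
213 [ 78  88  81  86  76  75  77  71  71  89  75 143 143 147  43  77  76  71
  87  69  69  67  63  38  39]
221 [ 89  91 101  94  87  78  83  79  79  96  73  11  11  15  44  84  76  73
  71  70  78  71  86  45  44]
229 [87 85 90 90 89 81 78 79 87 85 18 30 31 35 45 76 87 91 77 70 68 75 73 39
 38]
237 [81 87 85 90 54 46 14 83 85 79 52 68 63 61 43 74 86 74 75 79 15 54 54 45
 50]
245 [ 98  89  62  55  51  16  17  94  81  74  82 178  81 241  42  77  89  94
  89  70  18  25  53  56  47]
253 [ 86  52  53  52  45  13  15  81  81  79  73 240 238 238  45  88  84  85
  79  73  15  14  52  53  56]
261 [ 52  55  52  55  19  12  11  78  88  78  92 241 238 234  54  98  79  86
  84  67  13  17  16  53  53]
269 [ 54  54  53  32  14  14  12  81  73  71  99 240 238 231  77  76  80  89
  92  83  11  10  13  55  54]
277 [ 54  51  52  17  16   9  45  81  75  69 110 241 238 222  81  72  93  88
  90  82   9  19  16  15  52]
285 [ 54  52  20  10  10  11  74  82  71  77 125 244 241 205  93  93  82  86
  81  88  38  12  15  14  50]
293 [ 55  51  40  38  13  10  69  46  45  71  65 235 234  73  80  85 114  95
  87  96  97  16  12  36  41]
301 [ 54  48  37  37  13  27  56  58  45  40  58  77  74  81  77  89 100  97
  92 102 105  15  13  39  44]
309 [30 31 28 33 29 29 32 29 32 31 30 30 29 29 32 32 30 31 32 30 32 31 34 31
 33]
```

Call:
apply_moves([
  [[-0.4, -0.5, 2, 0, 0], [0, 0, 1.5, 0, 0], [0, 0, 1.2, 0, 0], [0, 0, 1, 0, 0], [0, 0, 0, 0, -0.3], [0, 0, 0, 0, -0.3], [0, 0, 0, 0, -0.3]],
])

```text
time: 22.52
ee_pos: [491.6, 99.4, 47.2]
tcp_rot: [-0.0, 0.987, -0.163, 0.001]
contact_force: [-0.2, -0.1, 0.9]
gripper_width: 32.2
gripper_force: 0.0
```

Run:
```python
from h import *
s=get_state();goal(490.4,96,46,-.33)
c=np.array([600.1,-62.35]);y=-.142;R=np.array([[np.cos(y),-np.sin(y)],[np.sin(y),np.cos(y)]]);pv=c+R@[31,110]
d=R.T@(s["ee_pos"][:2]-pv);print(np.hypot(*d),np.arctan2(-d[1],-d[0]),s["gripper_force"])
# arc rows: tool shift per row for steps in theta, tool yaw=theta+yaw (turn first then shift in old axes, and vice versa)
dt=1.77/12; print("step",dt,"fwd(y)",16.5*np.sin(dt),"radial x (axes before)",16.5*(1-np.cos(dt)))
```

```text
t 22.525 from [491.6  99.4  47.2] -0.328 w 32.2 | turn 0.002 then shift cm [0.   0.36 0.12] rows>= 0.1 0.0
165.04629873433663 -0.21234239710118283 0.0
step 0.1475 fwd(y) 2.424934715936077 radial x (axes before) 0.1791638809940861
```

Call:
apply_moves([
  [[0.08, 1.65, 0, -0.1, -0.3], [0.08, 1.65, 0, -0.1, -0.3], [0.08, 1.65, 0, -0.1, -0.3], [0.08, 1.65, 0, -0.1, -0.3], [0.08, 1.65, 0, -0.1, -0.3], [0, 0, 0, 0, -0.3]],
])

```text
time: 23.28
ee_pos: [485.1, 17.2, 47.1]
tcp_rot: [0.0, 0.996, 0.084, 0.001]
contact_force: [0.5, -0.2, 0.7]
gripper_width: 31.9
gripper_force: 0.0
```

```bash
cat > arc.py <<'E'
from h import *
s=get_state()
c=np.array([600.1,-62.35]);y=-.142;R=np.array([[np.cos(y),-np.sin(y)],[np.sin(y),np.cos(y)]]);pv=c+R@[31,110]
d=R.T@(s["ee_pos"][:2]-pv);print("r",np.hypot(*d).round(1),"th",np.arctan2(-d[1],-d[0]).round(3),"phi-yaw",(phi()-y).round(3),s["contact_force"].round(1),s["ee_pos"].round(1),s["gripper_force"],s["qpos"].round(2))
E
python3 arc.py
```

```text
r 163.2 th 0.295 phi-yaw 0.311 [ 0.5 -0.2  0.7] [485.1  17.2  47.1] 0.0 [-0.21  0.13  1.98  0.    1.02  1.19]
```

Call:
apply_moves([
  [[0.06, 1.65, 0, -0.1, -0.3], [0.07, 1.65, 0, -0.1, -0.3], [0.07, 1.65, 0, -0.1, -0.3], [0.07, 1.65, 0, -0.1, -0.3], [0.07, 1.65, 0, -0.1, -0.3], [0.07, 1.65, 0, -0.1, -0.3], [0.07, 1.65, 0, -0.1, -0.3], [0.07, 1.65, 0, -0.1, -0.3], [0.07, 1.65, 0, -0.1, -0.3], [0, 0, 0, 0, -0.3]],
])

```text
time: 24.52
ee_pos: [568.1, -99.4, 46.9]
tcp_rot: [0.0, 0.86, 0.51, 0.0]
contact_force: [-1.3, -0.5, 0.7]
gripper_width: 32.1
gripper_force: 0.0
```

```bash
python3 arc.py
```

```text
r 161.8 th 1.208 phi-yaw 1.211 [-1.3 -0.5  0.7] [568.1 -99.4  46.9] 0.0 [-0.38  0.35  1.72  0.    1.07  0.12]
```

Call:
apply_moves([
  [[0.06, 1.65, 0, -0.1, -0.3], [0.06, 1.65, 0, -0.1, -0.3], [0.06, 1.65, 0, -0.1, -0.3], [0.05, 1.2, 0, -0.06, -0.3], [0, 0.3, 0, 0, -0.3], [0, 0, 0, 0, -0.3]],
])

```text
time: 25.28
ee_pos: [627.8, -118.7, 46.5]
tcp_rot: [-0.0, 0.755, 0.656, -0.0]
contact_force: [-0.8, 0.6, 0.6]
gripper_width: 32.2
gripper_force: 0.1
```

```bash
python3 arc.py
```

```text
r 162.0 th 1.598 phi-yaw 1.572 [-0.8  0.6  0.6] [ 627.8 -118.7   46.5] 0.08261515691629029 [-0.38  0.49  1.53  0.    1.12 -0.23]
```

Now small pushes until the stop is felt.

Call:
apply_moves([
  [[0, 0.25, 0, 0, -0.3], [0, 0.2, 0, 0, -0.3], [0, 0, 0, 0, -0.3], [0, 0, 0, 0, -0.3]],
])

```text
time: 25.78
ee_pos: [628.3, -118.8, 46.0]
tcp_rot: [-0.004, 0.755, 0.656, -0.003]
contact_force: [-13.2, 1.8, 9.2]
gripper_width: 32.7
gripper_force: 6.7
```

```bash
python3 arc.py
```

```text
r 161.9 th 1.601 phi-yaw 1.573 [-13.2   1.8   9.2] [ 628.3 -118.8   46. ] 6.748547051392961 [-0.37  0.5   1.52 -0.    1.13 -0.23]
```

It is against the stop (13 N). I'll back off and lift clear.

Call:
apply_moves([
  [[0, -0.8, 0, 0, -0.2], [0, 0, 0, 0, -0.1], [0, 0, -3, 0, -0.1], [0, 0, -5, 0, -0.1], [0, 0, -5, 0, -0.1], [0, 0, 0, 0.18, -0.1], [0, 0, 0, 0.18, -0.1], [0, 0, 0, 0.18, -0.1], [0, 0, 0, 0, -0.1]],
])

```text
time: 26.9
ee_pos: [625.1, -119.0, 176.8]
tcp_rot: [0.0, 0.902, 0.432, 0.0]
contact_force: [0.4, -0.1, 0.3]
gripper_width: 41.4
gripper_force: 0.0
```

Call:
apply_moves([
  [[-3, 0, -1, 0.18, 0], [-3, 0, -1, 0.18, 0], [-3, 0, -1, 0.18, 0], [0, 0, 0, 0.18, 0], [0, 0, 0, 0.18, 0], [0, 0, 0, 0.12, 0], [0, 0, 0, 0, 0], [0, 0, 0, 0, 0]],
])

```text
time: 27.9
ee_pos: [557.5, -177.0, 206.6]
tcp_rot: [0.0, 0.998, -0.062, 0.0]
contact_force: [-0.6, -0.1, -0.1]
gripper_width: 45.7
gripper_force: 0.0
```

Run:
```python
from drv import *
f=grab_frame("wrist"); goal(600,-60,200,-.142)
c=np.array([600.1,-62.35]);y=-.142;R=np.array([[np.cos(y),-np.sin(y)],[np.sin(y),np.cos(y)]]);pv=np.array([31,110.])
g=cv2.cvtColor(f["pixels"],cv2.COLOR_RGB2GRAY)
def px(t,z):
    u,v=proj(f,[*(c+R@t),z]);u,v=int(round(u)),int(round(v));return int(g[v,u]) if 0<=v<420 and 0<=u<560 else -1
for ty in(90,60,30,0,-30,-80): print(ty,[px([tx,ty],40) for tx in range(10,54,3)])
print("knob row",[px([tx,-56],62) for tx in range(10,54,3)])
try: drv(f,17.5)
except Exception as e: print(e)
for n in("yel","red"):
  for b in blobs(mask(f,n),60)[:4]:
    W=np.array([R.T@(ray(f,*p,20)[:2]-c) for p in b.astype(float)]); print(n,W.min(0).round(1),W.max(0).round(1))
save(f,"w11.png")
```

```text
t 27.95 from [ 557.4 -177.   206.6] -0.125 w 46.2 | turn 0.017 then shift cm [  2.56 -12.19   0.66] rows>= 2.1 0.1
90 [176, 173, 174, 172, 173, 239, 239, 240, 236, 238, 167, 171, 172, 169, 171]
60 [171, 183, 184, 170, 169, 240, 240, 240, 239, 234, 179, 173, 166, 179, 174]
30 [41, 40, 43, 39, 39, 245, 242, 244, 241, 206, 41, 37, 38, 41, 41]
0 [43, 41, 42, 44, 75, 245, 246, 245, 244, 245, 41, 44, 41, 40, 40]
-30 [39, 46, 51, 77, 229, 247, 247, 246, 246, 225, 58, 94, 91, 83, 83]
-80 [208, 207, 206, 205, 191, 247, 248, 247, 247, 240, 195, 200, 202, 201, 201]
knob row [63, 51, 52, 40, 58, 83, 81, 82, 81, 77, 17, 52, 40, 42, 41]
pix [125 179] [147 250] size [26.2 93. ] line yaw -0.174 ends [498.1  10.8] [589.6  -5.4] c [543.8   2.4]
grip est [5.562e+02 5.000e-01]
yel [-90.7 -64.7] [-10.3 -41.8]
yel [-270.5   21.6] [-191.1   36.1]
yel [-265.3 -281.5] [-186.2 -264.6]
yel [-189.  -114.6] [-142.9  -86.6]
red [-39.2 -26.8] [19.9 -1.1]
red [-38.4   4.8] [20.2 32.9]
red [ 39.  -28.9] [ 63.3 -16.6]
red [39.2 23.7] [61.3 37.2]
```

The bar lies square across the tray, the tools are in their pockets and the arm is clear, so I'm handing in.

```bash
python3 -c "from cell import close_job; print(close_job())"
```

```text
the job is handed in; nothing more can be done
None
```

The job is handed in at about 28 s: all three tools measured in their own pockets, and the keeper bar is against its stop; the hand-in call returned no verdict.

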